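# Shut and latch the pastry-cutter tub

## Robot

A 6-joint arm with a two-finger parallel gripper is mounted at the origin on the work surface. World frame = base frame: x ahead of the robot, y to its left, z up, the work surface at z = 0. Lengths are in m, angles in rad, forces in N, time in s.
With the tool pointing down it reaches from about 0.35 to 0.725 m from the base axis. Payload 6 kg.
Tool frame: the origin (TCP) lies midway between the tips of the shut fingers; the grasp point (between the pads) lies 19 mm behind it; z points along the fingers, x is the direction in which the jaws open and shut, and the axes are right-handed (so a half turn about z gives the same grasp; the last joint's range is limited). The gripper opens to 85 mm and grips with 20 to 120 N. Pads are 22 mm wide; open, the fingers measure 114 mm over their backs; the gripper's body (76 mm by 85 mm) begins 54 mm behind the grasp point. The pads swing forward as they close: fully open they stand 13 mm farther back than shut.
Start: joints at [-0.794, 0.04, 0.085, 0, -1.615, -0.334], TCP at [0.257, -0.542, 0.231] pointing down, gripper open.
Joint ranges: [-2.56, 2.56], [-1.29, 2.01], [-1.08, 1.49], [-3.29, 1.98], [-2.81, -0.18], [-2.99, 2.99]. Speed limits (rad/s): [2.57, 2.57, 3.01, 3.14, 3.14, 3.14].

## Interface

Orientations are given as a rotation vector (axis times angle).
In Python, from cell import manip, optics, close_job, models gives the robot as it stands.
- The arm moves only by the tool drive_tool, never from a script. Its argument "moves" is a list that holds one entry, the list of rows, each a list of 5 numbers: the closure, from -1 (fully open) to 1 (shut), then the shift along the tool's x, y, z in cm, then the turn about the tool's z in degrees. A call has 1 to 20 rows; each row is the pose to reach, as a shift and turn from the pose measured when the call began, along the tool's axes at that moment; what a row does not reach only later rows make up. A row lasts 1/12 s, in which the tool goes at most 41.7 mm and 7.16 degrees, less where a joint would pass 70% of its speed; a pose out of reach is approached as far as the arm can. A call with a gripper value outside its range is refused whole. The fingers move at their own pace and stop on an object; "force" is the grip in N (left out, the last holds). Time passes only in rows, so rows that repeat a pose let the fingers close. It gives the time, the measured TCP pose, the force and the opening at its end, in the units of the state.
- manip.observe(): the state, without advancing time (a new reading comes with each control period).
- optics.capture(name): name is "scene" or "top" or "wrist"; returns (picture, depth): 480x640x3 uint8, red, green, blue; 480x640 float32, m along the optical axis (not along the pixel's ray), 0 where there is no reading.
- optics.get_calibration(name): a dict with "camera_matrix" (3x3 intrinsics, pixels), "R" (3x3) and "t" (3): a world point X has camera coordinates R X + t. Camera axes: x right, y down, z forward; pixel columns grow to the right and rows downward; lengths in m; the calibration is good to about 2 mm. A picture is of the moment at which its call begins: read the wrist's pose just before it. get_calibration takes no time and is no camera call; for the wrist camera it gives the pose at the moment of the call.
- close_job(): hands the job in, once; it reports no verdict.
Trained networks look in the newest picture that a camera, given by its name, has taken for a name from the list of things; names that differ only in an ending like _2 or _b are one class to them, and where a whole thing is asked for, a point or a joint stands for the part that bears it (a point fixed in the world has none). Each returns a list of dicts, best first, with "conf" (0 to 1); they miss things now and then, are a little off and sometimes report something else, mostly with a low value. They report only what shows in the picture. A call takes as long as a camera call.
- models.spot_in(camera, thing): "extent" ([centre column, centre row, width, height] in pixels, round what is visible of it).
- models.silhouettes(camera, thing): "mask" (480x640 bool, what is visible of it) and "extent" ([centre column, centre row, width, height] in pixels, round what is visible of it).
The state is a dict: "clock": time; "q": joint angles; "joint_vel": joint speeds; "effort": joint torques, N m; "tool_pos": TCP position; "orientation": TCP orientation; "force": force on the tool from outside, world axes, zero at the start; "moment": the same for the moment, N m; "gripper_width": opening from 0.0 (shut) to 1.0 (fully open).
Only numpy, scipy, OpenCV 4.12 (cv2) and the standard library are available. Lean on these libraries where they do the work, as an engineer would, in place of code of your own. Each camera call takes 0.05 s, during which the arm holds its last target.

## Task

Close up the metal tub of pastry cutters: push its half-open lid down until it is fully shut, and only then push the catch lever on its front down past its dead point until it snaps into lock. Only push with the fingertips: do not raise the lid any further, and leave the jar, the bowl and the spatula where they are.

Things in the scene. Friction and masses are not known exactly. Their poses are not given: they have to be found in the camera images.
- tub: Aluminium tub fixed to the bench, 190 (x) x 260 (y) x 150 mm high without its lid. Origin at the centre of its underside, on the bench; z up. Its -x side (roughly towards the robot) carries the catch, its +x rim the lid's hinge. Lid hinge line: along y at x = +95, z = 150 mm.
- lid (a joint): Lid angle, rad: 0 = fully shut on the rim, grows as it opens upward about the hinge line; starts at 0.35 to 0.75. Flat steel plate 195 long, 264 wide, 8 mm thick, its underside through the hinge line: shut, its top is at 158 mm. A stiff hinge: it stays where it is left; a few newtons push it down.
- lid_edge (a point): Middle of the lid's front edge, on its top face, 195 mm from the hinge line; moves with the lid. A small keeper, 30 mm wide, reaches 15 mm farther out there and 4 mm above the lid's top.
- lever (a joint): Catch lever angle, rad: 0 = open, sticking out from the tub's front and 30 degrees upward; grows as it is pushed down. Level at 0.52, dead point 1.05, locked at 2.0 (hanging 85 degrees below level by the wall). A spring drives it from the dead point both ways: before it, back to 0; past it, down to 2.0 by itself. At first it takes some 6 N pushed down 65 mm out from the pivot, less later.
- catch_pivot (a point): Pivot of the catch lever, its axis along the tub's y: at x = -114, y = 0, z = 115 mm in the tub's frame, 19 mm before the front wall. Does not move.
- lever_tip (a point): Free end of the catch lever, mid-width; moves with it. Dark steel channel, 90 mm from pivot to end, 36 wide; its face is a 5 mm strap whose middle plane stands 8 mm off the pivot on the upper/outer side. A thin wire loop (41 mm wide) rides on it near the pivot, up to 50 mm above and, lever open, 25 mm out from the pivot; it follows by itself.
- jar: Bystander: closed glass jar with a steel cap, 76 mm in diameter, 120 mm high, standing beside the tub. Origin at the centre of its underside.
- bowl: Bystander: small open steel bowl, 120 mm across the rim, 60 mm high, standing beside the tub. Origin at the centre of its underside.
- spatula: Bystander: spatula with a wooden handle, lying on the bench near the tub. Origin on its underside; it lies along its own x, the handle to -x.

How it is judged:
By the outcome, as a careful person would: the job done as asked, in the order asked, and still so for the second after the job is handed in, with the robot touching nothing.
It also fails if it takes over 38 s, if anything falls off the work surface, if the arm or the gripper's body presses on something with over 40 N, if the wrist force passes 120 N, or if a joint passes its speed limit or range.

## Working session

There is one attempt and no reset: what is moved stays moved. The work goes in short steps, Python scripts to look and compute and a tool call to move; the robot and the scene stay as the last step left them, time stands still between calls to the robot, and variables do not carry over. Pictures are saved under pics/ and viewed, and the job is handed in when it is done.

Besides the shell and the picture viewer there is one more tool, called after "Emit:" by a JSON object that holds its "fn" and its "kwargs", one argument or row to a line. drive_tool: Moves the arm, as the interface text tells. Its arguments: {"type":"object","properties":{"moves":{"type":"array"},"force":{"type":"number"}},"required":["moves"]}

```bash
mkdir -p pics; cat > h.py <<'E'
import numpy as np, cv2
from cell import manip, optics, close_job, models
from scipy.spatial.transform import Rotation as R
def snap(cam,fn):
    im,d=optics.capture(cam); cv2.imwrite('pics/'+fn,im[:,:,::-1]); return im,d
def pts(cam,d,mask=None):
    c=optics.get_calibration(cam);K=np.array(c['camera_matrix']);v,u=np.nonzero((d>0)&(mask if mask is not None else True))
    z=d[v,u];X=np.c_[(u-K[0,2])/K[0,0]*z,(v-K[1,2])/K[1,1]*z,z]
    return (X-np.array(c['t']))@np.array(c['R']),u,v
E
python3 - <<'E'
from h import *
s=manip.observe();print(s)
for cam in ['scene','top']:
    im,d=snap(cam,cam+'0.png');np.save(cam+'_d.npy',d)
    for t in ['tub','lid','lever','jar','bowl','spatula']:
        for r in models.silhouettes(cam,t)[:2]:
            P,u,v=pts(cam,d,r['mask'])
            print(cam,t,r['conf'],np.round(r['extent']),np.round(np.percentile(P,[2,50,98],axis=0),3).tolist() if len(P) else None)
            np.save(f'm_{cam}_{t}.npy',r['mask']) if r is not None and r['conf']>.5 else 0
E
```

```text
{'clock': 0.0, 'q': array([-7.94318685e-01,  4.08229109e-02,  8.37823368e-02, -4.53629555e-04,
       -1.61548384e+00, -3.33684438e-01]), 'joint_vel': array([-9.18014667e-04,  8.65765212e-04, -3.81824257e-06,  1.50162920e-03,
       -6.02094016e-05,  1.47348556e-03]), 'effort': array([ 3.22673532e-04, -3.68206465e+01,  3.47423637e+01,  6.93226174e+00,
       -5.23764218e-03,  1.26652105e-05]), 'tool_pos': array([ 0.257     , -0.5418077 ,  0.23025887]), 'orientation': array([-1.67853774e+00, -2.65371345e+00, -1.31209594e-03]), 'force': array([-0.11962634,  0.8039692 , -0.23959838]), 'moment': array([-0.0134607 ,  0.04389225,  0.00803789]), 'gripper_width': 0.998135216454964}
scene tub 0.85 [294. 258. 137. 143.] [[0.489, -0.057, 0.002], [0.618, 0.103, 0.165], [0.736, 0.214, 0.244]]
scene lid 0.9 [278. 231. 108.  96.] [[0.562, -0.049, 0.159], [0.646, 0.088, 0.207], [0.74, 0.205, 0.245]]
scene lever 0.69 [344. 263.  35.  22.] [[0.456, -0.053, -0.003], [0.496, 0.061, 0.147], [0.54, 0.081, 0.172]]
scene jar 0.74 [329. 191.  29.  42.] [[0.606, -0.213, 0.013], [0.627, -0.172, 0.115], [0.674,
[... 497 characters left out ...]
053, 0.16], [0.647, 0.073, 0.207], [0.739, 0.199, 0.247]]
top lever 0.58 [314. 268.  21.  37.] [[0.455, 0.036, 0.129], [0.49, 0.055, 0.154], [0.523, 0.075, 0.173]]
top lever 0.29 [308. 219. 134. 135.] [[0.485, -0.061, 0.002], [0.623, 0.067, 0.193], [0.737, 0.205, 0.246]]
top jar 0.9 [417. 208.  38.  37.] [[0.605, -0.224, 0.001], [0.635, -0.181, 0.118], [0.673, -0.151, 0.126]]
top bowl 0.56 [212. 219.  47.  48.] [[0.556, 0.259, 0.002], [0.612, 0.317, 0.025], [0.66, 0.363, 0.063]]
top spatula 0.6 [243. 313.  30. 115.] [[0.255, 0.209, -0.002], [0.451, 0.231, 0.005], [0.513, 0.274, 0.024]]
top spatula 0.33 [211. 219.  45.  45.] [[0.557, 0.258, 0.002], [0.612, 0.317, 0.025], [0.66, 0.364, 0.063]]
```

View pics/scene0.png

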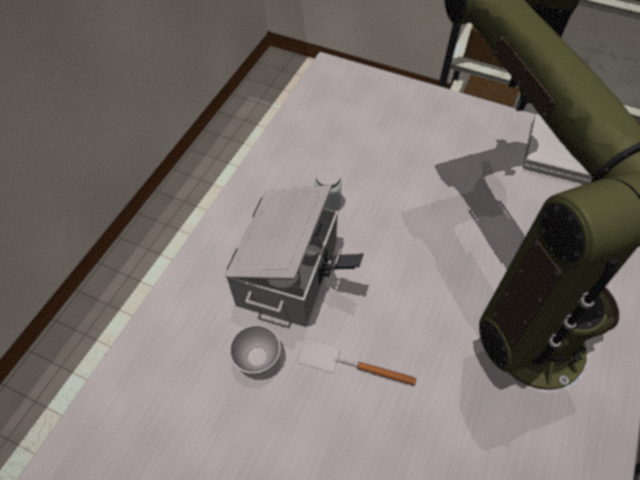

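View pics/top0.png

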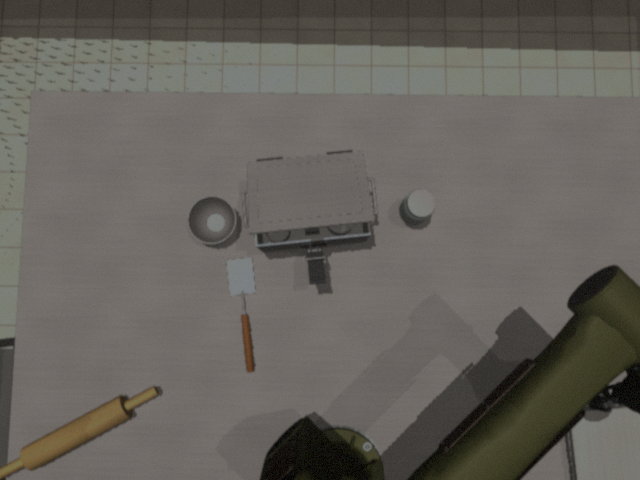

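```bash
python3 - <<'E'
from h import *
d=np.load('top_d.npy')
m=np.load('m_top_lid.npy');P,u,v=pts('top',d,cv2.erode(m.astype(np.uint8),np.ones((5,5)))>0)
# fit plane
for _ in range(3):
    c=P.mean(0);n=np.linalg.svd(P-c,full_matrices=False)[2][2];n*=np.sign(n[2]);r=(P-c)@n;P=P[abs(r)<.004]
th=np.arccos(n[2]);print('lid ang',th,'n',n,'rms',r.std(),len(P))
yaw=np.arctan2(n[1],n[0]);print('n dir',yaw)
P,u,v=pts('top',d,m)
Q=P[(abs((P-c)@n)<.008)]
rect=cv2.minAreaRect(Q[:,:2].astype(np.float32));print(rect, cv2.boxPoints(rect))
m=np.load('m_top_lever.npy');
P,u,v=pts('top',d,m);P=P[P[:,2]>.11]
rect=cv2.minAreaRect(P[:,:2].astype(np.float32));print('lever',rect,cv2.boxPoints(rect));
i=np.argsort(P[:,0])
for q in P[i][::25]:print(np.round(q,3))
s=manip.observe();print(R.from_rotvec(s['orientation']).as_matrix().round(3))
E
```

```text
lid ang 0.47548814829632075 n [0.4548345  0.05178065 0.88906937] rms 0.0017626294302339504 7488
n dir 0.11335699542216589
((0.646649956703186, 0.0727451741695404), (0.19030925631523132, 0.2646506130695343), 6.543203830718994) [[ 0.53703636  0.19336544]
 [ 0.5671939  -0.06956129]
 [ 0.75626355 -0.04787509]
 [ 0.726106    0.21505164]]
lever ((0.48868709802627563, 0.05544744431972504), (0.07041265070438385, 0.04328010603785515), 5.695255756378174) [[0.45150706 0.07348689]
 [0.45580205 0.03042043]
 [0.5258671  0.03740799]
 [0.5215721  0.08047446]]
[0.453 0.062 0.173]
[0.458 0.063 0.17 ]
[0.46  0.034 0.173]
[0.464 0.047 0.168]
[0.467 0.038 0.165]
[0.471 0.061 0.161]
[0.474 0.038 0.157]
[0.478 0.067 0.155]
[0.482 0.065 0.159]
[0.485 0.063 0.152]
[0.489 0.061 0.153]
[0.492 0.068 0.147]
[0.496 0.072 0.145]
[0.499 0.057 0.143]
[0.503 0.059 0.144]
[0.506 0.052 0.138]
[0.509 0.068 0.156]
[0.513 0.057 0.137]
[0.516 0.078 0.13 ]
[0.52  0.059 0.134]
[0.523 0.048 0.129]
[[-0.428  0.904 -0.   ]
 [ 0.904  0.428  0.   ]
 [ 0.    -0.    -1.   ]]
```

The pictures show the tub at the centre (top view about 309,218), with the half-open lid at 0.48 rad and the open lever at (316,267). The jar is to the right at (417,208), the bowl to the left at (212,219), and the spatula at (243,313). I put the tub at about (0.640, 0.072) with a yaw of 6.5°; the lever position agrees with this.

Next I close the fingers and move above the lid.

Emit:
{"fn": "drive_tool", "kwargs": {
  "moves": [
    [[1,0,0,-4,0],[1,2,3,-7,2],[1,40.7,56.2,-7,19],[1,40.7,56.2,-7,19],[1,40.7,56.2,-7,19],[1,40.7,56.2,-7,19],[1,40.7,56.2,-7,19],[1,40.7,56.2,-7,19],[1,40.7,56.2,-7,19],[1,40.7,56.2,-7,19],[1,40.7,56.2,-7,19],[1,40.7,56.2,-7,19],[1,40.7,56.2,-7,19],[1,40.7,56.2,-7,19],[1,40.7,56.2,-7,19],[1,40.7,56.2,-7,19],[1,40.7,56.2,-7,19],[1,40.7,56.2,-7,19],[1,40.7,56.2,-7,19],[1,40.7,56.2,-7,19]]
  ]
}}

```text
clock: 2.37
tool_pos: [0.591, 0.0686, 0.2995]
orientation: [-2.09, -2.343, 0.004]
force: [0.4, -0.8, 0.2]
gripper_width: -0.002
```

Emit:
{"fn": "drive_tool", "kwargs": {
  "moves": [
    [[1,0,0,3,0],[1,0,0,5.5,0],[1,0,0,6.3,0],[1,0,0,7,0],[1,0,0,7.7,0],[1,0,0,8.4,0],[1,0,0,9.1,0],[1,0,0,9.8,0],[1,0,0,10.5,0],[1,0,0,11.2,0],[1,0,0,11.8,0],[1,0,0,12.4,0],[1,0,0,13,0],[1,0,0,13.4,0],[1,0,0,13.8,0],[1,0,0,14,0],[1,0,0,14.1,0],[1,0,0,14.2,0],[1,0,0,14.3,0]]
  ]
}}

```text
clock: 3.95
tool_pos: [0.5905, 0.0684, 0.1581]
orientation: [-2.09, -2.344, 0.003]
force: [-7.4, 0.8, 11.4]
gripper_width: 0.002
```

```bash
python3 - <<'E'
from h import *
print(manip.observe()['force'])
im,d=snap('top','top1.png');snap('scene','scene1.png')
r=models.silhouettes('top','lid')
for q in r[:2]:
    P,u,v=pts('top',d,q['mask']);print(q['conf'],q['extent'],np.percentile(P[:,2],[5,50,95]).round(4))
E
```

```text
[-7.37309514  0.8260252  11.38527902]
0.58 [310.4, 201.7, 121.8, 99.7] [0.1542 0.1587 0.1632]
```

Emit:
{"fn": "drive_tool", "kwargs": {
  "moves": [
    [[1,0,0,0.1,0],[1,0,0,0.2,0],[1,0,0,0.3,0],[1,0,0,0.3,0]]
  ]
}}

```text
clock: 4.43
tool_pos: [0.5908, 0.0685, 0.1581]
orientation: [2.09, 2.345, 0.0]
force: [-7.4, 1.2, 12.5]
gripper_width: 0.004
```

View pics/top1.png

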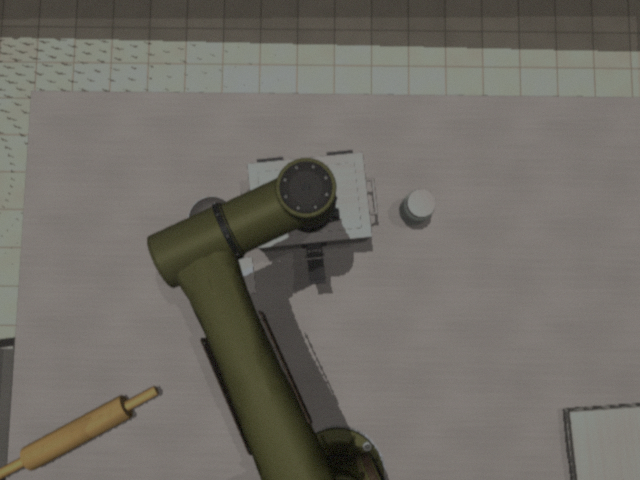

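Emit:
{"fn": "drive_tool", "kwargs": {
  "moves": [
    [[1,0,0,0.3,0],[1,0,0,0.6,0],[1,0,0,0.8,0],[1,0,0,0.8,0]]
  ]
}}

```text
clock: 4.77
tool_pos: [0.5909, 0.0684, 0.1579]
orientation: [2.085, 2.343, 0.006]
force: [-20.5, 2.9, 31.5]
gripper_width: 0.002
```

Emit:
{"fn": "drive_tool", "kwargs": {
  "moves": [
    [[1,0,0,-3,0],[1,0,0,-6,0],[1,0,-4,-8,0],[1,0,-8,-8,0],[1,0,-12,-8,0],[1,0,-13.4,-8,0],[1,0,-13.4,-8,0],[1,0,-13.4,-8,0]]
  ]
}}

```text
clock: 5.43
tool_pos: [0.4573, 0.0532, 0.2377]
orientation: [2.084, 2.343, 0.01]
force: [-1.1, 0.3, 0.7]
gripper_width: 0.002
```

```bash
python3 - <<'E'
from h import *
s=manip.observe();print(s['tool_pos'],R.from_rotvec(s['orientation']).as_matrix().round(3),s['force'])
im,d=snap('top','top2.png');
for q in models.silhouettes('top','lid')[:2]:
    m=q['mask'];P,u,v=pts('top',d,cv2.erode(m.astype(np.uint8),np.ones((7,7)))>0);print(q['conf'],q['extent'],np.percentile(P[:,2],[5,50,95]).round(4))
    P=P[abs(P[:,2]-.158)<.02]
    c=P.mean(0);n=np.linalg.svd(P-c,full_matrices=False)[2][2];n*=np.sign(n[2]);print(n,c)
im,d=snap('wrist','wrist2.png');im,d=snap('scene','scene2.png')
E
```

```text
[0.45725246 0.05316921 0.23768445] [[-0.117  0.993  0.008]
 [ 0.993  0.117  0.001]
 [-0.     0.009 -1.   ]] [-1.08251291  0.27967627  0.65212942]
0.67 [309.5, 200.2, 123.6, 97.4] [0.1548 0.1591 0.1634]
[7.90533092e-04 1.05606411e-03 9.99999130e-01] [0.63937389 0.07250188 0.1591271 ]
```

View pics/wrist2.png

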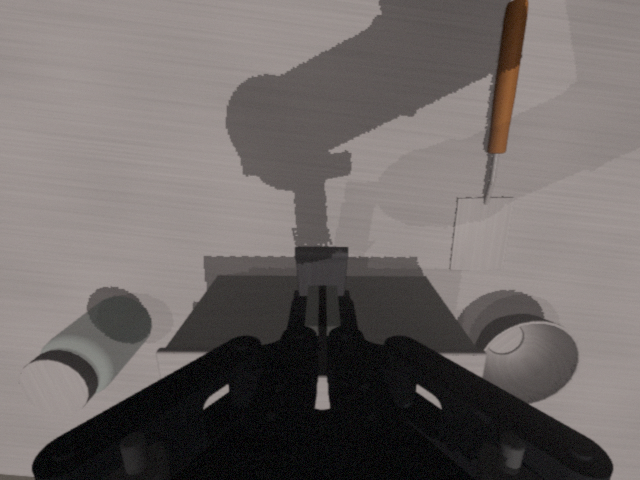

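View pics/scene2.png

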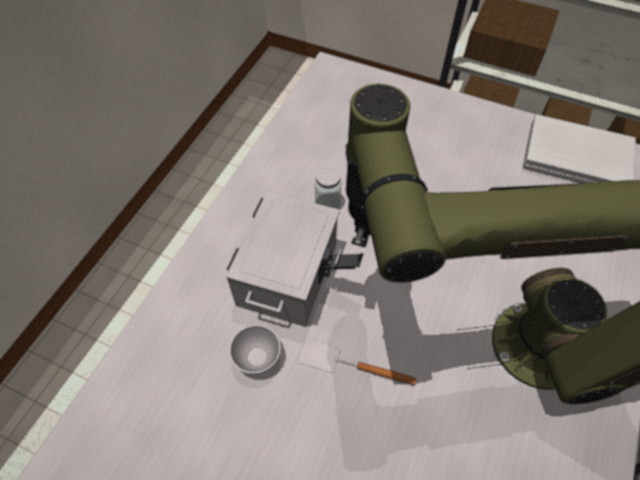

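The lid is flat and shut (plane at 0.159 m with its normal vertical, and 31 N pressed against the stop). In the wrist view the fingertips are lined up over the lever, whose tip is at (322,250). Next I push the lever down.

Emit:
{"fn": "drive_tool", "kwargs": {
  "moves": [
    [[1,-0.2,0,3,0],[1,-0.2,0,5.5,0],[1,-0.2,0,6.5,0],[1,-0.2,0,7.5,0],[1,-0.2,0,8.5,0],[1,-0.2,0,9.5,0],[1,-0.2,0,10.5,0],[1,-0.2,0,11.5,0],[1,-0.2,0,12.5,0],[1,-0.2,0,13.2,0],[1,-0.2,0,13.9,0],[1,-0.2,0,14.6,0],[1,-0.2,0,15.3,0],[1,-0.2,0,16,0],[1,-0.2,0,16.5,0],[1,-0.2,0,16.5,0],[1,-0.2,0,16.5,0]]
  ]
}}

```text
clock: 7.05
tool_pos: [0.4588, 0.0508, 0.0711]
orientation: [2.086, 2.343, 0.003]
force: [0.3, 0.1, 0.0]
gripper_width: -0.001
```

```bash
python3 - <<'E'
from h import *
s=manip.observe();print(s['tool_pos'],s['force'])
im,d=snap('scene','scene3.png');cv2.imwrite('pics/scene3c.png',cv2.resize(im[150:400,200:450,::-1],(600,600)))
im,d=snap('wrist','wrist3.png')
E
```

```text
[0.45881887 0.05076317 0.07113181] [0.31062741 0.12542475 0.00157908]
```

View pics/scene3c.png

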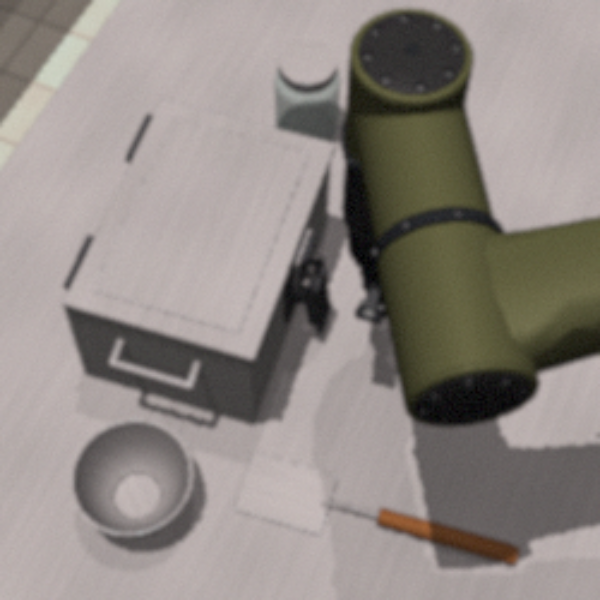

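View pics/wrist3.png

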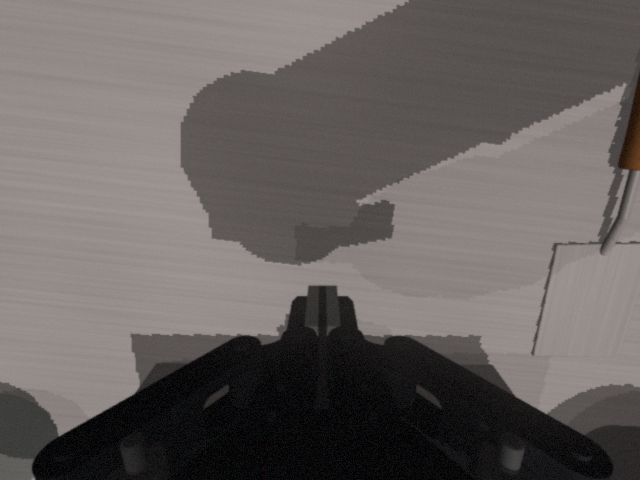

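The lever has snapped down and hangs by the front wall at about (315,290) in the crop, and the force is zero. I back off away from the tub, then check.

Emit:
{"fn": "drive_tool", "kwargs": {
  "moves": [
    [[1,0,-2,0,0],[1,0,-4,-2,0],[1,0,-6,-5,0],[1,-2,-7,-9,0],[1,-6,-7,-12,0],[1,-10,-7,-14,0],[1,-14,-7,-14,0],[1,-18,-7,-14,0],[1,-22,-7,-14,0],[1,-26,-7,-14,0],[1,-26,-7,-14,0],[1,-26,-7,-14,0],[1,-26,-7,-14,0]]
  ]
}}

```text
clock: 8.23
tool_pos: [0.4188, -0.2156, 0.212]
orientation: [2.088, 2.341, 0.004]
force: [0.3, -0.5, 0.1]
gripper_width: 0.002
```

```bash
python3 - <<'E'
from h import *
s=manip.observe();print(s['tool_pos'],s['force'],s['clock'])
for cam in ['scene','top']:
    im,d=snap(cam,cam+'4.png');cv2.imwrite(f'pics/{cam}4c.png',cv2.resize(im[150:400,200:450,::-1],(600,600)))
    for t in ['lid','lever','jar','bowl','spatula']:
        for r in models.silhouettes(cam,t)[:1]:
            P,u,v=pts(cam,d,r['mask'])
            print(cam,t,r['conf'],np.round(r['extent']),np.round(np.percentile(P,[2,50,98],axis=0),3).tolist())
            if t=='lever':
                o=np.array([.6405,.072]);a=.114;x=(P[:,:2]-o)@[np.cos(a),np.sin(a)]
                for zz in np.arange(.01,.18,.02):
                    k=(P[:,2]>zz)&(P[:,2]<zz+.02);print(zz,x[k].round(3)[::max(1,k.sum()//6)])
E
```

```text
[ 0.41884659 -0.21559867  0.21196951] [ 0.25765914 -0.51276137  0.07615457] 8.2333
scene lid 0.66 [281. 244. 116. 109.] [[0.541, -0.051, 0.153], [0.638, 0.086, 0.158], [0.738, 0.205, 0.162]]
scene lever 0.53 [330. 275.   7.  28.] [[0.513, 0.046, 0.03], [0.519, 0.068, 0.083], [0.53, 0.081, 0.114]]
0.01 [-0.127 -0.128 -0.128 -0.127]
0.03 [-0.127 -0.127 -0.126 -0.126 -0.117 -0.123 -0.126]
0.049999999999999996 [-0.124 -0.125 -0.125 -0.125 -0.125 -0.117 -0.123]
0.06999999999999999 [-0.112 -0.123 -0.124 -0.114 -0.122 -0.115 -0.124]
0.08999999999999998 [-0.114 -0.112 -0.116 -0.121 -0.112 -0.121 -0.117]
0.10999999999999997 [-0.114 -0.117 -0.116 -0.112 -0.114 -0.117]
0.12999999999999998 []
0.15 []
0.16999999999999998 []
scene jar 0.84 [328. 189.  31.  42.] [[0.608, -0.212, 0.019], [0.637, -0.164, 0.097], [0.674, -0.146, 0.123]]
scene bowl 0.83 [256. 350.  49.  53.] [[0.557, 0.258, 0.002], [0.618, 0.302, 0.024], [0.663, 0.365, 0.061]]
scene spatula 0.79 [357. 361. 115.  43.] [[0.253, 0.214, -0.002], [0.453, 0.236, 0.004], [0.517, 0.279, 0.021]]
top lid 0.9 [309. 201. 123. 100.] [[0.542, -0.055
[... 340 characters left out ...]
0.127 -0.128 -0.128 -0.129 -0.129]
0.06999999999999999 [-0.124 -0.125 -0.125 -0.126 -0.125 -0.126 -0.126]
0.08999999999999998 [-0.117 -0.12  -0.121 -0.123 -0.123 -0.124 -0.125]
0.10999999999999997 [-0.117 -0.117 -0.12  -0.119 -0.119 -0.121 -0.121 -0.12  -0.123]
0.12999999999999998 [-0.105 -0.105 -0.104]
0.15 [-0.102 -0.103 -0.102 -0.104 -0.105 -0.104]
0.16999999999999998 []
top jar 0.62 [417. 206.  39.  37.] [[0.605, -0.219, 0.004], [0.635, -0.181, 0.118], [0.673, -0.151, 0.125]]
top bowl 0.65 [213. 218.  46.  45.] [[0.555, 0.258, 0.001], [0.612, 0.318, 0.026], [0.661, 0.364, 0.063]]
top spatula 0.85 [245. 314.  30. 114.] [[0.255, 0.209, -0.002], [0.448, 0.232, 0.006], [0.513, 0.274, 0.023]]
```

View pics/scene4c.png

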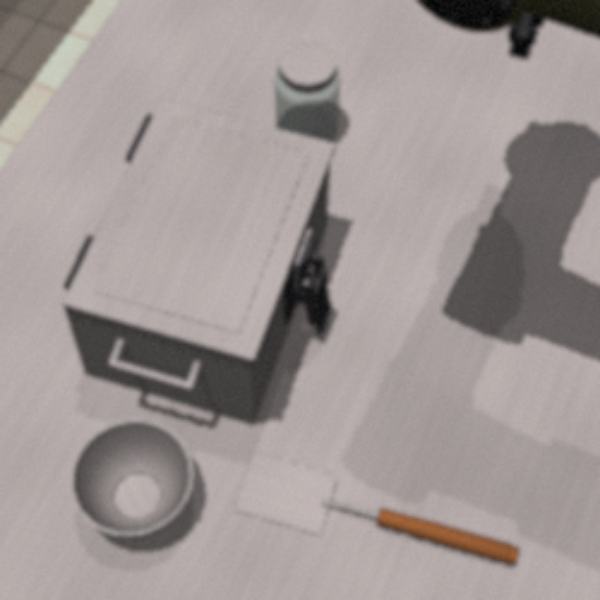

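View pics/top4c.png

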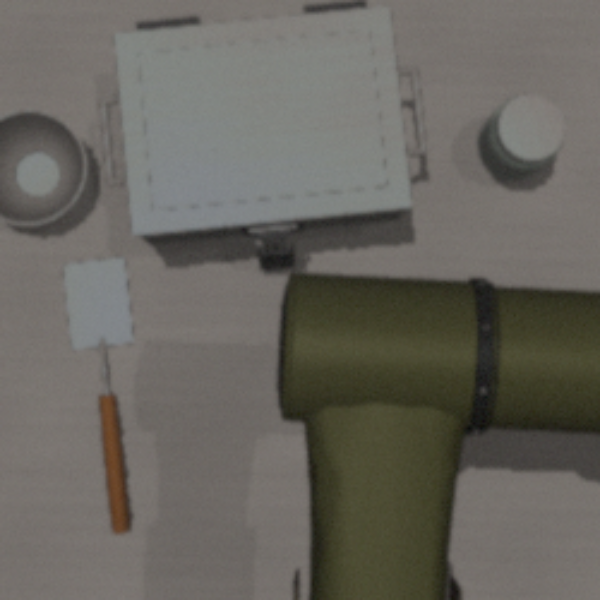

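The lid is flat on the rim. The lever hangs about 84° below level against the wall, and the bystanders have not moved.

```bash
python3 -c "
from h import *
print(close_job())"
```

```text
the job is handed in; nothing more can be done
None
```

The tub is closed and locked, and I handed the job in at about 9 s on the robot's clock, well under the 38 s limit. With the fingers shut, I first pushed the lid down onto the rim. I then backed off, checked it, and pushed the lever down until it snapped.

**Last checks:**
- **Lid:** after I lifted off, its top was level at about 159 mm (158 mm expected).
- **Lever:** it hangs about 84° below level by the front wall, which matches the locked position of 85°.
- **Bystanders:** the jar, bowl and spatula are where they started, to within a few millimetres (measurement noise).
- **Forces:** the highest wrist force I read was about 38 N, while pressing the lid against its stop. It read about zero at the end, with the arm clear of everything.

No check failed or disagreed. The network's confidence for the lever in the final pictures was only moderate (0.44 to 0.53), but the depth readings from both cameras and the pictures agree on its position.

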